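# Flip the stop down and butt the blank against it

### The job

Gently press down the parked red flip stop until it passes its snap point and springs down into its working position, hanging upright across the channel. Then slide the light wooden offcut along the channel until its end butts gently but firmly against the brass-tipped stop screw, without pushing the stop arm back off its rest, and leave it touching the screw, straight in the channel, with the stop still down. How far the screw stands out was set for another job, so feel for the contact; leave the other pieces on the bench alone.

Things in the scene. Friction and masses are not known exactly. Their poses are not given: they have to be found in the camera images.
- stop_rail: Fixed aluminium channel with a grey hinge yoke at its +y end. Origin on the worktop under the hinge pin, on the centre line; y runs along the channel to the yoke and on to the parked arm, z up. Channel y = -240 to -15 mm, floor 3 mm and wall tops 9 mm above the worktop, 49 mm wide inside. Base plate 70 mm wide. Yoke cheeks |x| = 14 to 21 mm, y = -16 to +24, 118 mm high.
- hinge_pin (a point): Middle of the hinge pin of the red stop arm, 95 mm above the worktop, pin along the rail's x. The over-centre spring is strongest at both ends: about 0.5 N m holds the arm parked (7 to 9 N straight down on the pad starts it, then ever less) and about 0.57 N m holds it down (about 8 N on the screw lifts it off its rest; it then yields, and springs back when let go).
- stop_arm (a joint): Angle of the red stop arm about the pin, rad, between rigid stops. 0 = parked, pointing to the rail's +y and 30 degrees above level; 2.09 = working, hanging straight down across the channel. The spring drives it away from the snap point at 0.87 (20 degrees below level): back up before it; after it, fast down to working on its own.
- thumb_pad (a point): Middle of the ribbed thumb pad on the back of the red arm, on its surface (facing up while parked), 62 mm from the hinge axis. The arm is 24 mm wide, 10 thick, 89 long from the axis. A brass-tipped screw stands out of its front 80 mm from the axis; with the arm down it points to the rail's -y, 15 mm above the worktop, tip anywhere from y = -25 to -45 mm (set anew each time, not reported).
- offcut: Light wooden offcut 45 x 110 x 22 mm (x, y, z), about 0.1 kg, loose in the channel with 2 mm of play each side. Origin at the centre of its underside, y along its length, +y end towards the stop; at the start its centre is 125 to 170 mm from the hinge pin on the rail's -y side. Its upper 16 mm stand above the channel walls: push it on its far end or grip its sides.
- beech_block: Bystander: flat light-brown offcut 52 x 75 x 18 mm, loose, left of the fixture. Origin at the centre of its underside.
- dark_strip: Bystander: dark wooden strip 32 x 130 x 24 mm, loose, left of the fixture. Origin at the centre of its underside.
- setting_block: Bystander: steel setting block 25 x 50 x 30 mm, 0.34 kg, loose, left of the fixture. Origin at the centre of its underside.

How it is judged:
By the outcome, as a careful person would: the job done as asked, in the order asked, and still so for the second after the job is handed in, with the robot touching nothing.
It also fails if it takes over 50 s, if anything falls off the work surface, if the arm or the gripper's body presses on something with over 40 N, if the wrist force passes 120 N, or if a joint passes its speed limit or range.

### The arm

A 7-joint arm with a two-finger parallel gripper is mounted at the origin on a cart in front of the work surface, level with it; the furniture and walls round the work are solid. World frame = base frame: x ahead of the robot, y to its left, z up, the work surface at z = 0. Lengths are in m, angles in rad, forces in N, time in s.
With the tool pointing down it reaches from about 0.425 to 0.875 m from the base axis. Payload 8.4 kg.
Tool frame: the origin (TCP) lies at the very end of the fingers, on their centre line; the grasp point (between the pads) lies manip.grip_point_offset behind it (manip.grip_point_offset is the distance from the TCP to the grasp point, in m); z points along the fingers, y is the line along which they close (so a half turn about z gives the same grasp; the last joint's range is limited). The gripper opens to 87 mm and grips with 3 to 60 N. Pads are 19 mm wide; open, the fingers measure 117 mm over their backs; the gripper's body (75 mm by 190 mm) begins 51 mm behind the grasp point.
Start: joints at [1.05, 0.333, 0.04, 1.465, -0.013, 1.343, -0.059], TCP at [0.266, -0.593, 0.223] pointing down, gripper open.
Joint ranges: [-2.58, 2.58], [-0.38, 2.09], [-1.3, 1.39], [0.25, 2.4], [-1.5, 4.64], [0.08, 2.09], [-2.65, 2.65]. Speed limits (rad/s): [2.22, 2.22, 2.79, 2.79, 3.14, 3.14, 3.14].

### API

Orientations are given as a unit quaternion [w, x, y, z].
In Python, from cell import observe, read_camera, camera_model, manip gives the robot as it stands.
- The arm moves only by the shell command python3 -m crank 'ROWS'. ROWS is JSON, a list of rows, each a list of 3 entries, a list of its own where there are three numbers: the turn, a rotation vector about the tool's x, y, z in units of 8 degrees (1.0 is 8 degrees), then the shift along the tool's x, y, z in units of 30 mm (1.0 is 30 mm), then the finger opening in mm, from 0 to 87. In form: [[[ax, ay, az], [tx, ty, tz], claw], ...]. A call has exactly 8 rows; each row is the pose to reach, as a shift and turn from the pose commanded when the call began, along the tool's axes at that moment; what a row does not reach only later rows make up. A row lasts 1/10 s, in which the tool goes at most 50 mm and 8.59 degrees, less where a joint would pass 70% of its speed; a pose out of reach is approached as far as the arm can. A call with a gripper value outside its range is refused whole. The fingers move at their own pace and stop on an object; the grip force is fixed at half the most. Time passes only in rows, so rows that repeat a pose let the fingers close, or fill a call up. It gives the time, the measured TCP pose, the force, the opening and the grip force at its end, in the units of the state.
- observe(): the state, without advancing time (a new reading comes with each control period).
- read_camera(name): name is "side" or "top" or "wrist"; returns (picture, depth): 480x640x3 uint8, blue, green, red; 480x640 float32, m along the optical axis (not along the pixel's ray), 0 where there is no reading.
- camera_model(name): a dict with "mtx" (3x3 intrinsics, pixels), "k1" (the pictures are not rectified: a ray, as slopes to the right and down, at radius r is drawn at 1 + k1 r^2 times it, then the intrinsics apply), "world_from_camera" (4x4, takes a point from camera to world coordinates). Camera axes: x right, y down, z forward; pixel columns grow to the right and rows downward; lengths in m; the calibration is good to about 2 mm. A picture is of the moment at which its call begins: read the wrist's pose just before it. camera_model takes no time and is no camera call; for the wrist camera it gives the pose at the moment of the call.
- manip.hand_in(): hands the job in; it is judged then, once.
The state is a dict: "t": time; "joint_positions": joint angles; "qd": joint speeds; "joint_efforts": joint torques, N m; "ee_pos": TCP position; "tcp_rot": TCP orientation; "wrist_force": force on the tool from outside, world axes, zero at the start; "moment": the same for the moment, N m; "gripper_width": finger opening in m; "gripper_force": force on a finger pad.
Only numpy, scipy, OpenCV 4.12 (cv2) and the standard library are available. Lean on these libraries where they do the work, as an engineer would, in place of code of your own. Each camera call takes 0.05 s, during which the arm holds its last target. There are 200 camera calls.

## Working session

There is one attempt and no reset: what is moved stays moved. The work goes in short steps, Python scripts to look and compute and a shell command to move; the robot and the scene stay as the last step left them, time stands still between calls to the robot, and variables do not carry over. Pictures are saved under pics/ and viewed, at most 10 in all, crops included, and the job is handed in when it is done.

```bash
mkdir -p pics; ls; python3 - <<'E'
from cell import *
import cv2
for n in ("top","side"):
    p,d=read_camera(n); cv2.imwrite(f"pics/{n}0.png",p)
    import numpy as np; np.save(f"pics/{n}0.npy",d)
    m=camera_model(n); print(n,m)
o=observe(); print(o, manip.grip_point_offset)
E
```

```text
pics
top {'mtx': array([[505.30034263,   0.        , 321.06652495],
       [  0.        , 505.30034263, 239.2116743 ],
       [  0.        ,   0.        ,   1.        ]]), 'k1': 0.03607699871817166, 'world_from_camera': array([[-0.01059209, -0.99188503,  0.1266961 ,  0.40168612],
       [-0.9997966 ,  0.00833048, -0.01836725,  0.20381627],
       [ 0.01716276, -0.12686488, -0.99177152,  1.00531203],
       [ 0.        ,  0.        ,  0.        ,  1.        ]])}
side {'mtx': array([[445.42261613,   0.        , 320.35716642],
       [  0.        , 445.42261613, 238.86037861],
       [  0.        ,   0.        ,   1.        ]]), 'k1': -0.04410081737591234, 'world_from_camera': array([[ 0.99220061, -0.06201016,  0.10813273,  0.43316638],
       [-0.12386442, -0.58779192,  0.79947374, -0.45333593],
       [ 0.01398405, -0.80663213, -0.59088836,  0.61887935],
       [ 0.        ,  0.        ,  0.        ,  1.        ]])}
{'t': 0.1, 'joint_positions': array([ 1.04983245,  0.33383357,  0.03988764,  1.46618012, -0.0134196 ,
        1.34329943, -0.05851191]), 'qd': array([ 0.00065864,  0.00148308, -0.00018028, -0.00253052,  0.00034063,
       -0.00068686, -0.00016476]), 'joint_efforts': array([ 3.49606191e-03, -6.57804680e+01,  1.33952849e+00, -4.04710829e+01,
       -5.96991694e-02,  4.08487231e-02, -9.29007484e-07]), 'ee_pos': array([ 0.26589184, -0.59266372,  0.22175404]), 'tcp_rot': array([-7.01285414e-04,  9.77851184e-01,  2.09300104e-01, -1.92258818e-04]), 'wrist_force': array([-0.32985244,  0.16982408, -0.10851321]), 'moment': array([-0.01895102, -0.05472697, -0.03919737]), 'gripper_force': 0.0, 'gripper_width': 0.0872327889411114} 0.0187
```

View pics/top0.png

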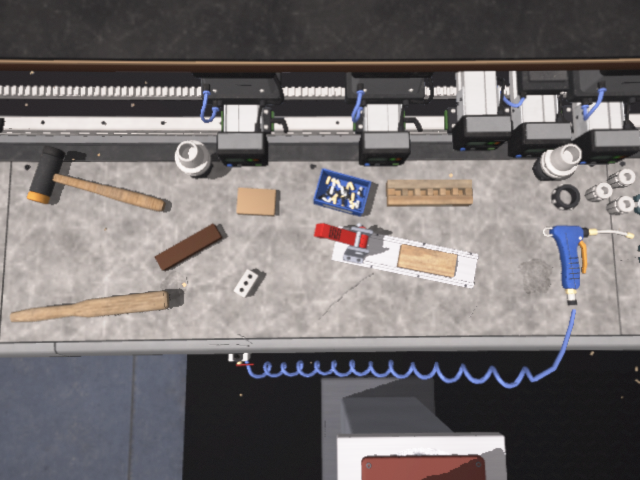

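View pics/side0.png

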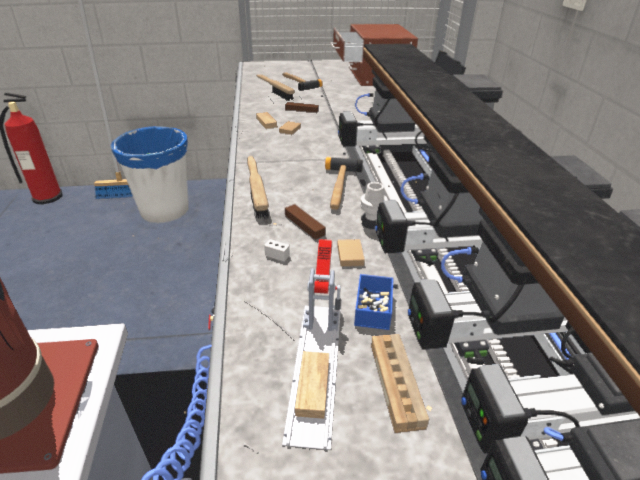

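The top view shows the rail from the yoke at about (355,240) to (476,272), the offcut at (427,261) and the red arm at (338,234). The side view agrees, with the arm parked at (323,262), the yoke at (322,295) and the offcut at (313,385).

```bash
cat > h.py <<'E'
import numpy as np, cv2
from cell import *
def rays(n,uv,m=None):
    m=m or camera_model(n); K=m["mtx"]
    uv=np.asarray(uv,float).reshape(-1,2)
    s=cv2.undistortPoints(uv.reshape(-1,1,2),K,np.array([m["k1"],0,0,0,0])).reshape(-1,2)
    return np.c_[s,np.ones(len(s))],m["world_from_camera"]
def plane(n,uv,z,m=None):
    r,T=rays(n,uv,m); d=r@T[:3,:3].T; return T[:3,3]+d*((z-T[2,3])/d[:,2])[:,None]
def pts(n,mask,d,m=None):
    v,u=np.nonzero(mask&(d>0)); r,T=rays(n,np.c_[u,v],m); return (r*d[v,u][:,None])@T[:3,:3].T+T[:3,3]
E
python3 - <<'E'
from h import *
for n,(x0,x1,y0,y1) in dict(top=(300,490,210,300),side=(270,360,225,455)).items():
    p=cv2.imread(f"pics/{n}0.png"); d=np.load(f"pics/{n}0.npy"); h=cv2.cvtColor(p,cv2.COLOR_BGR2HSV)
    roi=np.zeros(d.shape,bool); roi[y0:y1,x0:x1]=1
    H,S,V=[h[...,i].astype(int) for i in range(3)]
    red=roi&((H<6)|(H>174))&(S>170)&(V>70)
    wood=roi&(H>8)&(H<28)&(S>70)&(V>90)
    if n=="side": wood[:330]=0
    for nm,mk in (("red",red),("wood",wood)):
        mk=mk.astype(np.uint8); k,l,st,_=cv2.connectedComponentsWithStats(mk); b=1+np.argmax(st[1:,4]); mk=l==b
        P=pts(n,mk,d); print(n,nm,st[b],"pct5/50/95",np.percentile(P,[2,50,98],axis=0).round(4).tolist())
        np.save(f"pics/{n}_{nm}.npy",P)
        if nm=="wood":
            c=cv2.findContours(mk.astype(np.uint8),0,2)[0][0]; w=plane(n,c.reshape(-1,2),0.025)
            r=cv2.minAreaRect((w[:,:2]*1000).astype(np.float32)); print("  rect mm",r)
    # rail: low points higher than 2mm
    A=pts(n,roi,d); 
    if n=="top":
        hi=roi.copy(); 
        wh=(roi&(S<25)&(V>195)).astype(np.uint8); wh=cv2.morphologyEx(wh,cv2.MORPH_CLOSE,np.ones((7,7)))
        k,l,st,_=cv2.connectedComponentsWithStats(wh); b=1+np.argmax(st[1:,4]); c=cv2.findContours((l==b).astype(np.uint8),0,2)[0][0]
        w=plane(n,c.reshape(-1,2),0.006); print("rail rect",cv2.minAreaRect((w[:,:2]*1000).astype(np.float32)),st[b])
    yk=A[A[:,2]>0.03]; print("tall",len(yk),yk.max(0).round(3))
    tp=A[(A[:,2]>0.108)]; print("yoke top pts",len(tp),np.median(tp,0).round(4))
E
python3 - <<'E'
import cv2
p=cv2.imread("pics/top0.png")[205:300,300:490]; q=cv2.imread("pics/side0.png")[225:455,265:365]
import numpy as np
p=cv2.resize(p,None,fx=3,fy=3,interpolation=2); q=cv2.resize(q,(220,506)); c=np.zeros((506,800,3),np.uint8); c[:285,:570]=p; c[:506,575:795]=q
cv2.imwrite("pics/crop.png",c)
E
```

```text
top red [315 224  23  15 214] pct5/50/95 [[0.5165, 0.1612, 0.1256], [0.5276, 0.1826, 0.1366], [0.5392, 0.1964, 0.1437]]
top wood [ 398  245   59   32 1275] pct5/50/95 [[0.4569, -0.0726, 0.0202], [0.484, -0.0201, 0.0243], [0.5103, 0.0319, 0.0278]]
  rect mm ((483.9921875, -20.034915924072266), (110.34818267822266, 44.27988052368164), 78.45633697509766)
rail rect ((495.4544372558594, 44.72666931152344), (365.2447204589844, 171.67088317871094), 89.466552734375) [ 300  213  185   87 5619]
tall 1170 [0.584 0.2   0.145]
yoke top pts 837 [0.5226 0.1485 0.12  ]
side red [316 240  15  34 397] pct5/50/95 [[0.509, 0.1339, 0.1107], [0.5221, 0.1577, 0.1262], [0.5355, 0.1865, 0.1422]]
side wood [ 295  352   34   66 1463] pct5/50/95 [[0.4557, -0.0769, 0.0084], [0.481, -0.037, 0.0247], [0.5085, 0.0274, 0.0272]]
  rect mm ((482.6993713378906, -27.262603759765625), (119.75629425048828, 43.597801208496094), 77.87882995605469)
tall 1603 [0.598 0.354 0.145]
yoke top pts 711 [0.5216 0.1453 0.1188]
```

View pics/crop.png

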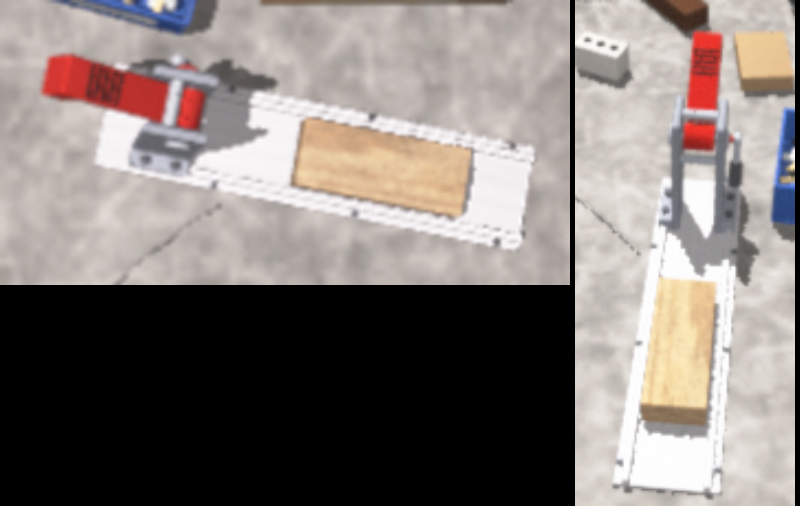

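```bash
python3 - <<'E'
from h import *
w=plane("top",[(477.7,255),(473.3,287.7),(332.3,260),(383.3,236)],0.004)[:,:2]; print(w.round(4))
e1=w[2]-w[1]; e2=w[3]-w[0]
print("angles",[np.degrees(np.arctan2(e[1],e[0])) for e in (e1,e2)],"width",np.linalg.norm(w[0]-w[1]))
a=np.radians(78.5); Y=np.array([np.cos(a),np.sin(a)]); X=np.array([Y[1],-Y[0]])
end=(w[0]+w[1])/2; print("end mid",end,"hinge est (end)",end+0.24*Y)
off=np.array([.484,-.020]); print("offcut to end mid: y,x",(off-end)@Y,(off-end)@X)
for n in ("top","side"):
    d=np.load(f"pics/{n}0.npy"); roi=np.zeros(d.shape,bool)
    if n=="top": roi[215:275,305:385]=1
    else: roi[230:340,295:350]=1
    P=pts(n,roi,d); P=P[(P[:,2]>0.03)]; q=P[:,:2]-(end+0.24*Y); ry=q@Y; rx=q@X
    k=abs(rx)<.03; rx,ry,z=rx[k],ry[k],P[k,2]
    t=(z>.112)&(ry<.024); ch=t&(abs(rx)>.013); print(n,"cheek top y",np.percentile(ry[ch],[2,50,98]).round(4),"x",np.percentile(rx[ch],[2,50,98]).round(4),"z",np.percentile(z[ch],[5,50,95]).round(4))
    R=np.load(f"pics/{n}_red.npy"); q=R[:,:2]-(end+0.24*Y); ry=q@Y; rx=q@X
    for lo in np.arange(-.01,.1,.01):
        k=(ry>lo)&(ry<lo+.01)
        if k.sum()>3: print("   red y",lo.round(3),k.sum(),"x",np.median(rx[k]).round(4),"z",np.median(R[k,2]).round(4))
E
```

```text
[[ 0.4952 -0.1267]
 [ 0.4304 -0.1147]
 [ 0.4877  0.1634]
 [ 0.535   0.0605]]
angles [np.float64(78.35449247581218), np.float64(78.00337497085627)] width 0.06591453459570736
end mid [ 0.46283923 -0.12071887] hinge est (end) [0.51068753 0.11446306]
offcut to end mid: y,x 0.1029156857650397 0.0006558497778692834
top cheek top y [-0.015   0.0046  0.0223] x [-0.0178  0.0172  0.0237] z [0.113  0.1166 0.1194]
   red y 0.04 8 x 0.0086 z 0.1282
   red y 0.05 31 x 0.0025 z 0.1325
   red y 0.06 66 x 0.0028 z 0.1384
   red y 0.07 74 x 0.0031 z 0.1404
   red y 0.08 35 x 0.0033 z 0.1285
side cheek top y [-0.0144  0.0024  0.0224] x [-0.0186  0.0164  0.0228] z [0.1126 0.1172 0.1191]
   red y 0.01 6 x 0.0019 z 0.112
   red y 0.02 79 x 0.0018 z 0.1138
   red y 0.03 76 x 0.0023 z 0.12
   red y 0.04 70 x 0.0024 z 0.1259
   red y 0.05 64 x 0.0025 z 0.1317
   red y 0.06 72 x 0.0034 z 0.1374
   red y 0.07 30 x 0.0002 z 0.1409
```

The hinge is at about (0.513, 0.114) and the rail runs at 78.3°. Cheek height, rail width and offcut size all match the given values. The offcut's centre is 137 mm from the pin.

```bash
cat >> h.py <<'E'
from scipy.spatial.transform import Rotation as R
a=np.radians(78.3); Y=np.array([np.cos(a),np.sin(a)]); X=np.array([Y[1],-Y[0]]); H=np.array([.5131,.1140])
def rail(p): q=np.asarray(p)[:2]-H; return np.array([q@X,q@Y,p[2]])*1000
def world(x,y,z): return np.r_[H+X*x/1000+Y*y/1000,z/1000]
def go(x,y,z):  # rail mm -> tool shift and turn units, tool y along rail
    o=observe(); T=R.from_quat(np.roll(o["tcp_rot"],-1)); 
    G=R.from_matrix(np.c_[np.r_[-X,0],np.r_[-Y,0],[0,0,-1]] if 0 else np.c_[np.r_[X,0],np.r_[-Y,0],[0,0,-1]])
    s=T.inv().apply(world(x,y,z)-o["ee_pos"])/.03; r=np.degrees((T.inv()*G).as_rotvec())/8
    print("turn",r.round(3),"shift",s.round(3))
def st():
    o=observe(); f=o["wrist_force"]; print("t",o["t"],"rail",rail(o["ee_pos"]).round(2),"F rail",np.r_[f[:2]@X,f[:2]@Y,f[2]].round(2),"q",o["joint_positions"].round(2),"w",o["gripper_width"])
E
python3 -c "
from h import *
st(); go(0,50,200)"
```

```text
t 0.1 rail [ -98.77 -742.11  221.75] F rail [-0.36  0.1  -0.11] q [ 1.05  0.33  0.04  1.47 -0.01  1.34 -0.06] w 0.0872327889411114
turn [-1.000e-02  4.000e-03  4.483e+00] shift [ 18.137 -19.468   0.752]
```

```bash
python3 -m crank '[[[0,0,1],[1,-1.1,0],0],[[0,0,2],[2.1,-2.3,0],0],[[0,0,3],[3.2,-3.4,0],0],[[0,0,4],[4.3,-4.6,0],0],[[0,0,4.48],[5.4,-5.8,0],0],[[0,0,4.48],[6.5,-7,0],0],[[0,0,4.48],[7.6,-8.2,0],0],[[0,0,4.48],[8.7,-9.4,0],0]]'; python3 -c "
from h import *
st(); go(0,50,200)"
```

```text
t: 0.9
ee_pos: [0.3888, -0.2268, 0.2224]
tcp_rot: [0.0, 0.995, -0.102, -0.0]
wrist_force: [1.2, -0.5, 0.1]
gripper_width: 0.0311
gripper_force: 0.0
t 0.9 rail [ -52.59 -358.96  222.43] F rail [ 1.28 -0.23  0.09] q [ 0.64 -0.06 -0.2   1.91 -0.01  1.29 -1.33] w 0.03108212461229554
turn [0.001 0.001 0.003] shift [  1.758 -13.632   0.745]
```

```bash
python3 -m crank '[[[0,0,0],[0.2,-1.6,0],0],[[0,0,0],[0.4,-3.2,0],0],[[0,0,0],[0.6,-4.8,0],0],[[0,0,0],[0.8,-6.4,0],0],[[0,0,0],[1,-8,0],0],[[0,0,0],[1.2,-9.6,0],0],[[0,0,0],[1.5,-11.2,0],0],[[0,0,0],[1.75,-12.7,0.3],0]]'; python3 -c "
from h import *
st(); go(0,50,160)"
```

```text
t: 1.7
ee_pos: [0.5182, 0.1359, 0.2144]
tcp_rot: [-0.0, 0.995, -0.102, 0.001]
wrist_force: [0.8, -0.9, 0.1]
gripper_width: 0.0004
gripper_force: 0.0
t 1.7 rail [  0.58  22.44 214.41] F rail [ 1.01 -0.72  0.11] q [ 0.22  0.15 -0.62  1.73  0.09  1.29 -2.19] w 0.0004439121628642209
turn [-0.006 -0.013  0.002] shift [-0.022 -0.917  1.814]
```

```bash
python3 -m crank '[[[0,0,0],[0,-0.5,0.3],0],[[0,0,0],[0,-0.9,0.8],0],[[0,0,0],[0,-0.92,1.3],0],[[0,0,0],[0,-0.92,1.8],0],[[0,0,0],[0,-0.92,1.8],0],[[0,0,0],[0,-0.92,1.8],0],[[0,0,0],[0,-0.92,1.8],0],[[0,0,0],[0,-0.92,1.8],0]]'; python3 -c "
from h import *
st(); go(0,50,120)
import cv2
p,d=read_camera('side'); cv2.imwrite('pics/s1.png',cv2.resize(p[160:400,220:440],None,fx=2.4,fy=2.4))"
```

```text
t: 2.5
ee_pos: [0.5234, 0.1604, 0.1604]
tcp_rot: [-0.0, 0.995, -0.102, 0.001]
wrist_force: [-0.2, -0.7, 0.3]
gripper_width: 0.0004
gripper_force: 0.0
t 2.5 rail [  0.64  47.54 160.43] F rail [-0.07 -0.71  0.31] q [ 0.18  0.22 -0.63  1.77  0.14  1.19 -2.27] w 0.0003608966113034258
turn [-0.003 -0.01  -0.002] shift [-0.023 -0.081  1.348]
```

View pics/s1.png

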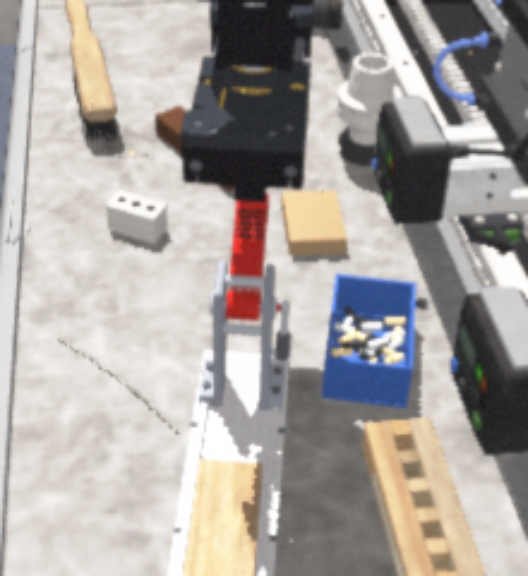

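The fingertips are centred over the ribbed pad at about (250,195), clear of the cheeks.

```bash
python3 -m crank '[[[0,0,0],[0,-0.08,0.2],0],[[0,0,0],[0,-0.08,0.4],0],[[0,0,0],[0,-0.08,0.6],0],[[0,0,0],[0,-0.08,0.7],0],[[0,0,0],[0,-0.08,0.8],0],[[0,0,0],[0,-0.08,0.9],0],[[0,0,0],[0,-0.08,1],0],[[0,0,0],[0,-0.08,1.1],0]]'; python3 -c "
from h import *
st()"; python3 -m crank '[[[0,0,0],[0,0,0.1],0],[[0,0,0],[0,0,0.2],0],[[0,0,0],[0,0,0.3],0],[[0,0,0],[0,0,0.4],0],[[0,0,0],[0,0,0.5],0],[[0,0,0],[0,0,0.6],0],[[0,0,0],[0,0,0.7],0],[[0,0,0],[0,0,0.8],0]]'; python3 -c "
from h import *
st();go(0,50,80)"
```

```text
t: 3.35
ee_pos: [0.5243, 0.1643, 0.1279]
tcp_rot: [-0.001, 0.995, -0.101, 0.001]
wrist_force: [-0.6, 1.3, 9.2]
gripper_width: 0.0008
gripper_force: 3.7
t 3.35 rail [  0.8   51.54 127.89] F rail [-0.8   1.13  9.22] q [ 0.16  0.26 -0.63  1.81  0.17  1.13 -2.29] w 0.000776067812225656
t: 4.15
ee_pos: [0.5248, 0.1647, 0.1038]
tcp_rot: [-0.001, 0.995, -0.101, 0.002]
wrist_force: [1.3, 3.8, 5.6]
gripper_width: 0.0006
gripper_force: 2.6
t 4.15 rail [  1.13  52.01 103.84] F rail [0.49 3.98 5.57] q [ 0.15  0.29 -0.62  1.83  0.19  1.08 -2.31] w 0.0006154489359969906
turn [-0.022 -0.021  0.008] shift [-0.04   0.069  0.794]
```

```bash
python3 -m crank '[[[0,0,0],[0,0,0.12],0],[[0,0,0],[0,0,0.24],0],[[0,0,0],[0,0,0.36],0],[[0,0,0],[0,0,0.48],0],[[0,0,0],[0,0,0.6],0],[[0,0,0],[0,0,0.7],0],[[0,0,0],[0,0,0.8],0],[[0,0,0],[0,0,0.85],0]]'; python3 -c "
from h import *
st()
p,d=read_camera('side'); cv2.imwrite('pics/s2.png',cv2.resize(p[220:400,250:410],None,fx=3,fy=3))"
```

```text
t: 4.95
ee_pos: [0.523, 0.1627, 0.0764]
tcp_rot: [0.0, 0.995, -0.102, -0.0]
wrist_force: [0.3, -0.9, 0.0]
gripper_width: 0.0002
gripper_force: 0.0
t 4.95 rail [-0.2  49.65 76.45] F rail [ 0.46 -0.79  0.01] q [ 0.15  0.32 -0.61  1.86  0.21  1.03 -2.33] w 0.0001719782813837532
```

View pics/s2.png

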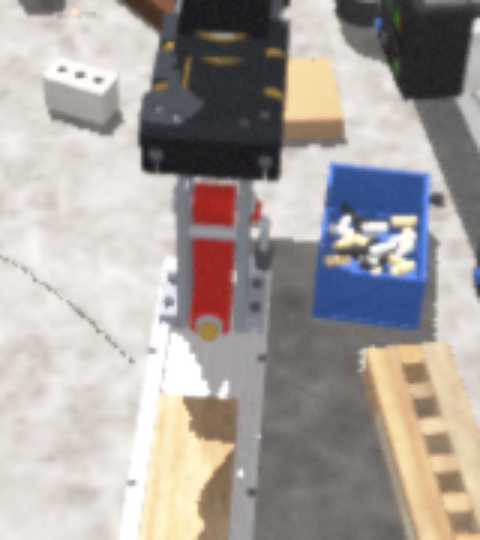

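The arm is down, with the brass screw tip visible at about crop (208,327), which is full-picture pixel (319,329).

```bash
python3 -c "
from h import *
print(rail(plane('side',[(319.3,329)],.015)[0])); go(0,-225,150)"; python3 -m crank '[[[0,0,0],[0,0,-0.9],0],[[0,0,0],[0,0,-1.9],0],[[0,0,0],[0,0,-2.6],0],[[0,0,0],[0,1.2,-2.7],0],[[0,0,0],[0,2.6,-2.7],0],[[0,0,0],[0,4,-2.7],0],[[0,0,0],[0,5.5,-2.7],0],[[0,0,0],[0,7,-2.7],0]]'; python3 -c "
from h import *
st();go(0,-225,100)"
```

```text
[ -0.64539949 -23.18295773  15.        ]
turn [0.003 0.006 0.002] shift [ 2.000e-03  9.158e+00 -2.448e+00]
t: 5.8
ee_pos: [0.4803, -0.0442, 0.1584]
tcp_rot: [0.0, 0.995, -0.102, 0.0]
wrist_force: [1.4, -0.5, 0.3]
gripper_width: 0.0007
gripper_force: 0.0
t 5.8 rail [-5.0000e-02 -1.6162e+02  1.5836e+02] F rail [ 1.47 -0.16  0.26] q [ 0.47  0.07 -0.49  1.92  0.04  1.16 -1.8 ] w 0.0007049280659702961
turn [ 0.001 -0.005  0.005] shift [-1.000e-03  2.113e+00  1.946e+00]
```

```bash
python3 -m crank '[[[0,0,0],[0,1,0],0],[[0,0,0],[0,1.9,0],0],[[0,0,0],[0,2.1,0.7],0],[[0,0,0],[0,2.1,1.5],0],[[0,0,0],[0,2.1,2.3],0],[[0,0,0],[0,2.1,3],0],[[0,0,0],[0,2.1,3.4],0],[[0,0,0],[0,2.1,3.4],0]]'; python3 -c "
from h import *
st();go(0,-225,12)
p,d=read_camera('side'); cv2.imwrite('pics/s3.png',cv2.resize(p[270:470,240:420],None,fx=2.9,fy=2.9))"
```

```text
t: 6.6
ee_pos: [0.4671, -0.1041, 0.0548]
tcp_rot: [-0.0, 0.995, -0.102, -0.001]
wrist_force: [-0.3, 0.3, 1.1]
gripper_width: 0.0003
gripper_force: 0.0
t 6.6 rail [  -0.84 -222.89   54.81] F rail [-0.35  0.23  1.12] q [ 0.53  0.18 -0.43  2.04  0.09  0.94 -1.73] w 0.00027241928340968296
turn [-0.002  0.019  0.004] shift [0.032 0.071 1.427]
```

View pics/s3.png

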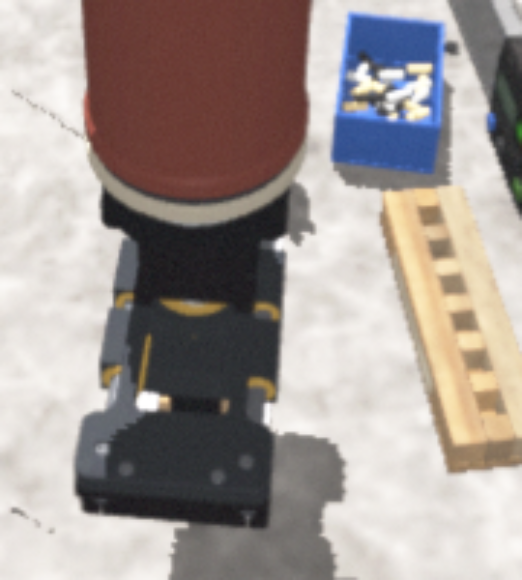

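The arm hides the work from the side camera, so I continue by measured position and force.

```bash
python3 -m crank '[[[0,0,0],[0.03,0.07,0.4],0],[[0,0,0],[0.03,0.07,0.8],0],[[0,0,0],[0.03,0.07,1.1],0],[[0,0,0],[0.03,0.07,1.3],0],[[0,0,0],[0.03,0.07,1.42],0],[[0,0,0],[0.03,0.07,1.42],0],[[0,0,0],[0.03,0.07,1.42],0],[[0,0,0],[0.03,0.07,1.42],0]]'; python3 -c "
from h import *
st();go(0,-205,12)"
```

```text
t: 7.45
ee_pos: [0.4689, -0.1066, 0.0138]
tcp_rot: [0.0, 0.995, -0.102, 0.0]
wrist_force: [0.3, -0.7, -0.5]
gripper_width: 0.0006
gripper_force: 0.0
t 7.45 rail [   1.45 -225.     13.85] F rail [ 0.47 -0.62 -0.52] q [ 0.51  0.25 -0.42  2.07  0.13  0.85 -1.76] w 0.000631484462775378
turn [ 0.    -0.005  0.003] shift [-0.048 -0.667  0.062]
```

```bash
python3 -m crank '[[[0,0,0],[-0.05,-0.3,0.06],0],[[0,0,0],[-0.05,-0.5,0.06],0],[[0,0,0],[-0.05,-0.7,0.06],0],[[0,0,0],[-0.05,-0.9,0.06],0],[[0,0,0],[-0.05,-1.1,0.06],0],[[0,0,0],[-0.05,-1.3,0.06],0],[[0,0,0],[-0.05,-1.5,0.06],0],[[0,0,0],[-0.05,-1.7,0.06],0]]'; python3 -c "
from h import *
st();go(0,-160,12)
p,d=read_camera('top'); cv2.imwrite('pics/t3.png',cv2.resize(p[200:310,300:490],None,fx=4,fy=4))"
```

```text
t: 8.25
ee_pos: [0.4776, -0.0559, 0.0117]
tcp_rot: [-0.0, 0.995, -0.102, 0.0]
wrist_force: [0.8, -0.3, 1.4]
gripper_width: 0.0004
gripper_force: 0.4
t 8.25 rail [  -0.34 -173.57   11.71] F rail [ 0.83 -0.11  1.42] q [ 0.43  0.26 -0.45  2.07  0.15  0.85 -1.88] w 0.0003744045936983859
turn [-0.    -0.001  0.003] shift [ 0.011 -0.452 -0.01 ]
```

View pics/t3.png

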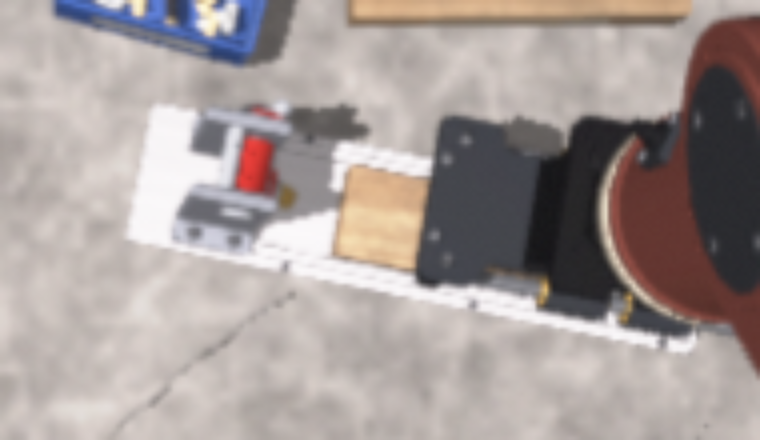

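The offcut's leading edge is near crop (342,215) and the brass tip near (294,196), with a gap left between them. I work out the gap.

```bash
python3 -c "
from h import *
st()
for (u,v),z in (((335,258),.025),((348,166),.025),((294,196),.015)): print(rail(plane('top',[(300+u/4,200+v/4)],z)[0]).round(1))"
```

```text
t 8.3 rail [  -0.4  -172.42   11.7 ] F rail [-0.73  2.36  0.04] q [ 0.43  0.26 -0.45  2.07  0.15  0.85 -1.88] w 0.00011004518793235866
[-26.  -56.3  25. ]
[ 19.7 -54.6  25. ]
[  1.3 -32.2  15. ]
```

```bash
cat >> h.py <<'E'
def avg(n=6):
    F=[];p=[]
    for _ in range(n):
        read_camera("top"); o=observe(); F.append(o["wrist_force"]); p.append(o["ee_pos"])
    F=np.array(F); print("t",o["t"],"rail",rail(np.mean(p,0)).round(2),"Fy",(F[:,:2]@Y).mean().round(2),"sd",(F[:,:2]@Y).std().round(2))
E
python3 -m crank '[[[0,0,0],[0,-0.1,0],0],[[0,0,0],[0,-0.2,0],0],[[0,0,0],[0,-0.3,0],0],[[0,0,0],[0,-0.4,0],0],[[0,0,0],[0,-0.5,0],0],[[0,0,0],[0,-0.5,0],0],[[0,0,0],[0,-0.5,0],0],[[0,0,0],[0,-0.5,0],0]]'; python3 -c "
from h import *
avg()"
python3 -m crank '[[[0,0,0],[0,-0.02,0],0],[[0,0,0],[0,-0.04,0],0],[[0,0,0],[0,-0.06,0],0],[[0,0,0],[0,-0.08,0],0],[[0,0,0],[0,-0.1,0],0],[[0,0,0],[0,-0.1,0],0],[[0,0,0],[0,-0.1,0],0],[[0,0,0],[0,-0.1,0],0]]'; python3 -c "
from h import *
avg()"
```

```text
t: 9.1
ee_pos: [0.4804, -0.0417, 0.0116]
tcp_rot: [-0.0, 0.995, -0.102, -0.0]
wrist_force: [0.3, -1.0, -1.1]
gripper_width: 0.0005
gripper_force: 0.0
t 9.4 rail [  -0.4  -159.12   11.67] Fy -0.07 sd 0.4
t: 10.2
ee_pos: [0.4811, -0.0387, 0.0116]
tcp_rot: [-0.0, 0.995, -0.102, -0.0]
wrist_force: [-0.9, -0.7, 0.1]
gripper_width: 0.0003
gripper_force: 0.0
t 10.5 rail [  -0.41 -156.02   11.66] Fy 0.47 sd 0.34
```

```bash
python3 -m crank '[[[0,0,0],[0,-0.02,0],0],[[0,0,0],[0,-0.04,0],0],[[0,0,0],[0,-0.06,0],0],[[0,0,0],[0,-0.08,0],0],[[0,0,0],[0,-0.1,0],0],[[0,0,0],[0,-0.1,0],0],[[0,0,0],[0,-0.1,0],0],[[0,0,0],[0,-0.1,0],0]]'; python3 -c "
from h import *
avg()"
```

```text
t: 11.3
ee_pos: [0.4817, -0.0357, 0.0117]
tcp_rot: [-0.0, 0.995, -0.102, -0.0]
wrist_force: [0.7, -0.4, 0.6]
gripper_width: 0.0003
gripper_force: 0.0
t 11.6 rail [  -0.41 -153.02   11.66] Fy -0.17 sd 0.37
```

```bash
python3 -m crank '[[[0,0,0],[0,-0.01,0],0],[[0,0,0],[0,-0.02,0],0],[[0,0,0],[0,-0.03,0],0],[[0,0,0],[0,-0.04,0],0],[[0,0,0],[0,-0.05,0],0],[[0,0,0],[0,-0.05,0],0],[[0,0,0],[0,-0.05,0],0],[[0,0,0],[0,-0.05,0],0]]'; python3 -c "
from h import *
avg(4)
p,d=read_camera('top'); cv2.imwrite('pics/t4.png',cv2.resize(p[215:280,325:425],None,fx=6,fy=6))"
```

```text
t: 12.4
ee_pos: [0.482, -0.0342, 0.0116]
tcp_rot: [-0.0, 0.995, -0.102, -0.0]
wrist_force: [0.2, 0.5, -0.6]
gripper_width: 0.0006
gripper_force: 0.0
t 12.6 rail [  -0.41 -151.48   11.67] Fy 0.18 sd 0.16
```

View pics/t4.png

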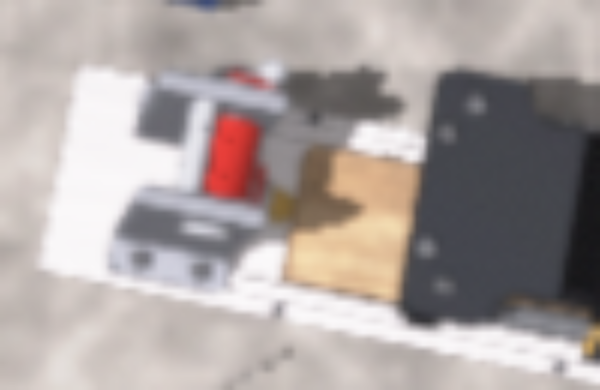

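The leading edge at about (297,205) is only a few mm from the brass tip at (285,205), so I make finer steps.

```bash
python3 -m crank '[[[0,0,0],[0,-0.01,0],0],[[0,0,0],[0,-0.02,0],0],[[0,0,0],[0,-0.03,0],0],[[0,0,0],[0,-0.04,0],0],[[0,0,0],[0,-0.04,0],0],[[0,0,0],[0,-0.04,0],0],[[0,0,0],[0,-0.04,0],0],[[0,0,0],[0,-0.04,0],0]]'; python3 -c "
from h import *
avg(5)"
```

```text
t: 13.45
ee_pos: [0.4821, -0.0335, 0.0117]
tcp_rot: [0.0, 0.995, -0.102, -0.0]
wrist_force: [-1.0, -4.8, 1.2]
gripper_width: 0.0004
gripper_force: 2.4
t 13.7 rail [  -0.41 -150.69   11.65] Fy -5.21 sd 0.65
```

```bash
python3 -m crank '[[[0,0,0],[0,-0.01,0],0],[[0,0,0],[0,-0.02,0],0],[[0,0,0],[0,-0.03,0],0],[[0,0,0],[0,-0.03,0],0],[[0,0,0],[0,-0.03,0],0],[[0,0,0],[0,-0.03,0],0],[[0,0,0],[0,-0.03,0],0],[[0,0,0],[0,-0.03,0],0]]'; python3 -c "
from h import *
avg(5)"
```

```text
t: 14.5
ee_pos: [0.4822, -0.0333, 0.0117]
tcp_rot: [0.001, 0.995, -0.102, -0.0]
wrist_force: [-2.1, -6.9, 2.3]
gripper_width: 0.0005
gripper_force: 3.9
t 14.75 rail [  -0.42 -150.55   11.66] Fy -7.84 sd 0.68
```

Contact is clear: the force rose 0 → 5 → 7.8 N with almost no motion, so the stop is not yielding. I back straight off, then lift.

```bash
python3 -m crank '[[[0,0,0],[0,0.02,0],0],[[0,0,0],[0,0.05,0],0],[[0,0,0],[0,0.08,0],0],[[0,0,0],[0,0.12,0],0],[[0,0,0],[0,0.2,0],0],[[0,0,0],[0,0.4,0],0],[[0,0,0],[0,0.7,0],0],[[0,0,0],[0,0.8,0],0]]'; python3 -m crank '[[[0,0,0],[0,0,-0.4],0],[[0,0,0],[0,0,-1],0],[[0,0,0],[0,0,-2],0],[[0,0,0],[0,0,-3],0],[[0,0,0],[0,1,-4],0],[[0,0,0],[0,2.5,-4.5],0],[[0,0,0],[0,4,-4.5],0],[[0,0,0],[0,5.5,-4.5],0]]'; python3 -m crank '[[[0,0,0],[0,1.5,0],0],[[0,0,0],[0,3,0],0],[[0,0,0],[0,4,0],0],[[0,0,0],[0,4,0],0],[[0,0,0],[0,4,0],0],[[0,0,0],[0,4,0],0],[[0,0,0],[0,4,0],0],[[0,0,0],[0,4,0],0]]'; python3 - <<'E'
from h import *
st()
a,_=read_camera('side'); b,d=read_camera('top')
c=np.zeros((600,800,3),np.uint8); c[:600,:400]=cv2.resize(a[280:430,270:370],(400,600)); c[:400,400:]=cv2.resize(b[215:295,330:410],(400,400),interpolation=2)
cv2.imwrite('pics/f.png',c)
h=cv2.cvtColor(b,cv2.COLOR_BGR2HSV); m=np.zeros(d.shape,np.uint8); w=(h[...,0]>8)&(h[...,0]<28)&(h[...,1]>70)&(h[...,2]>60); m[235:290,370:460]=w[235:290,370:460]
k,l,s,_=cv2.connectedComponentsWithStats(m); i=1+np.argmax(s[1:,4]); q=cv2.findContours((l==i).astype(np.uint8),0,2)[0][0]
r=cv2.minAreaRect((plane('top',q.reshape(-1,2),.025)[:,:2]*1000).astype(np.float32)); print(r,rail([r[0][0]/1e3,r[0][1]/1e3,.025]))
E
```

```text
t: 15.55
ee_pos: [0.4772, -0.0572, 0.0116]
tcp_rot: [0.0, 0.995, -0.102, -0.0]
wrist_force: [-0.5, -0.4, -0.3]
gripper_width: 0.0004
gripper_force: 0.0
t: 16.35
ee_pos: [0.4443, -0.2189, 0.1487]
tcp_rot: [0.0, 0.995, -0.101, 0.001]
wrist_force: [0.2, 0.4, 0.1]
gripper_width: 0.0004
gripper_force: 0.0
t: 17.15
ee_pos: [0.4203, -0.3339, 0.1469]
tcp_rot: [-0.0, 0.995, -0.101, 0.0]
wrist_force: [0.4, 0.6, 0.4]
gripper_width: 0.0007
gripper_force: 0.0
t 17.15 rail [-2.0000e-02 -4.5738e+02  1.4686e+02] F rail [0.29 0.72 0.36] q [ 0.79  0.17 -0.22  1.83  0.04  1.15 -1.22] w 0.0006659476438683864
((494.8114929199219, 33.099708557128906), (117.49295806884766, 44.484683990478516), 78.36333465576172) [ -1.50297201 -82.92808765  25.        ]
```

View pics/f.png

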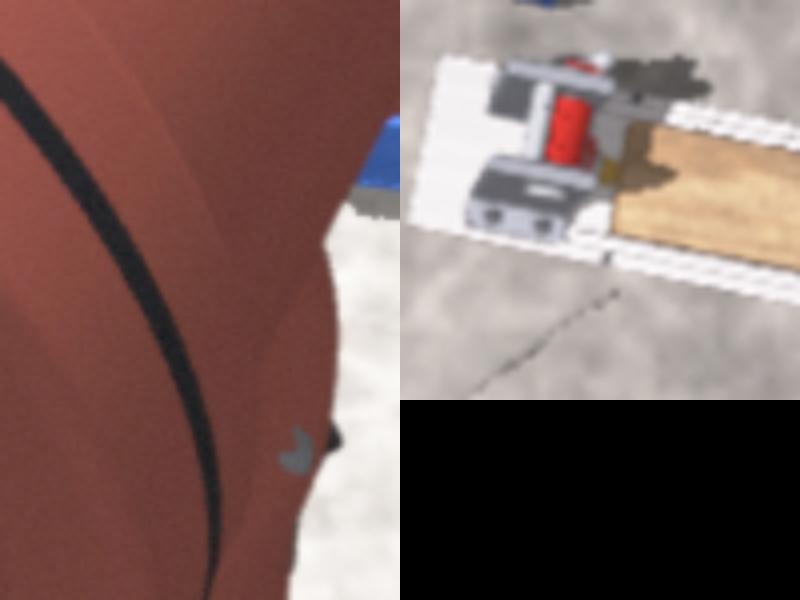

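The brass tip at about (610,170) meets the offcut's end, the stop is down, and the offcut lies at 78.4°, in line with the rail.

```bash
python3 -c "
from cell import manip
print(manip.hand_in())"
```

```text
the job is handed in; nothing more can be done
None
```

The job is handed in at about 17 s: the red stop snapped down into working position, and the offcut was pushed onto the screw until the force read about 7.8 N, just under the 8 N that lifts the stop, with no sign of it yielding; the last top view shows it touching and straight, with the robot clear.

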